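Set the inspection lamp's filter turret and fire the shutter

TASK

With the fingertips, push the tab of the inspection lamp's filter turret round, without pinching it, until it clicks in at the triangular marker. Then press the shutter button on the small box fully down and let it come back up. Do not press the button before the turret is set, and leave the loose things on the bench where they stand.

Things in the scene. Friction and masses are not known exactly. Their poses are not given: they have to be found in the camera images.
- turret_axis (a point): The vertical axis of the lamp's filter turret, at the height of the deck's top. The turret is a flat aluminium disc, 140 mm in diameter, its top 12 mm above the deck; a flat dark screw cap at its middle reaches 16 mm above the deck. One steel tab sticks out of its rim.
- lamp: The fixed inspection lamp: grey housing under a black round deck, 290 mm in diameter, top 60 mm above the table. Origin on the turret's axis at table height. The markers and the tab are round its -x side; on its +x side, from 25 mm beyond the axis outward, a black mirror hood and post (50 mm wide, top 66 mm above the deck) stand over the disc, and a finned barrel reaches 190 mm out.
- tab_mid (a point): Point in the middle of the tab, 85 mm from the axis, 25 mm above the deck. The tab is an upright steel fin on the turret's rim that points radially outward: 54 to 102 mm from the axis, up to 45 mm above the deck; between 67 and 99 mm from the axis it is 12 mm thick, with flat side cheeks (turret_c3, turret_c4) 6 to 42 mm above the deck.
- tab_pointer (a point): Point on the tab's line 123 mm from the axis at deck height (in the air ahead of the tab's outer edge): the place the tab points at. When the tab is at a station this point lies over the centre of that station's marker.
- turret (a joint): Turret angle (rad), growing anticlockwise from above. Click stations at -1.396, -0.698, 0 and 0.698; stops 0.1 beyond the outer two. A spring draws the tab to the nearest station (within about 0.04): past the middle between two it jumps ahead. Up to about 4 N at the tab. It starts at 0, which has no marker: one marker lies anticlockwise of it, two clockwise.
- mark_triangle: The triangular marker plate: a flat aluminium triangle, 38 mm a side, 4 mm thick, fixed on the deck beside one of the stations. Origin at the centre of its underside, 123 mm from the axis.
- mark_square: The square marker plate, 28 x 28 x 4 mm, fixed on the deck beside another station; same origin and radius.
- mark_round: The round marker plate, 32 mm in diameter, 4 mm thick, fixed on the deck beside the third marked station; same origin and radius.
- shutter_top (a point): Centre of the top face of the shutter push button at rest height (it moves with the button): a round black button, 38 mm in diameter, in a steel collar 54 mm wide, on top of a small grey box (85 x 75 x 45 mm) standing alone at the robot's right of the lamp. The button's top is 67 mm above the table and 10 mm above the collar; it is pressed straight down.
- shutter (a joint): How far the shutter button is pressed (m): 0 at rest, 0.006 fully down. It is sprung: about 1.5 N to start and 5 N to go fully down, and it returns when let go.
- lens_cell: Bystander, loose: a mounted lens in a dark ring, 48 mm in diameter, 22 mm tall, between the lamp and the shutter box. Origin at the centre of its underside.
- lens_small: Bystander, loose: a small mounted lens, 34 mm in diameter, 30 mm tall, at the near right. Origin at the centre of its underside.
- cleaner: Bystander, loose: a closed white bottle, 44 mm in diameter, 120 mm tall, left of the lamp. Origin at the centre of its underside.
- loupe: Bystander, loose: a black standing loupe, 44 mm in diameter, 55 mm tall, left of the lamp. Origin at the centre of its underside.
- dust_brush: Bystander, loose: a brush, about 0.2 m long, lying in front of the lamp. Origin at its underside, on its centre line.
- gauge_block: Bystander, loose: a steel block 60 x 30 x 20 mm, at the far right. Origin at the centre of its underside.
- swab_cup: Bystander, loose: a glass cup, 66 mm in diameter, 70 mm tall, right of the shutter box. Origin at the centre of its underside.

How it is judged:
By the outcome, as a careful person would: the job done as asked, in the order asked, and still so for the second after the job is handed in, with the robot touching nothing.
It also fails if it takes over 58 s, if anything falls off the work surface, if the arm or the gripper's body presses on something with over 40 N, if the wrist force passes 120 N, or if a joint passes its speed limit or range.

ROBOT

A 6-joint arm with a two-finger parallel gripper is mounted at the origin on the work surface. World frame = base frame: x ahead of the robot, y to its left, z up, the work surface at z = 0. Lengths are in m, angles in rad, forces in N, time in s.
With the tool pointing down it reaches from about 0.2 to 0.875 m from the base axis. Payload 3.4 kg.
Tool frame: the origin (TCP) lies between the finger pads; the fingertips stand 25 mm ahead of it and the grasp point (between the pads) lies 6 mm ahead of it (r.nose_length is the z of the fingertips in the tool frame, in m); z points along the fingers, x is the direction in which the jaws open and shut, and the axes are right-handed (so a half turn about z gives the same grasp; the last joint's range is limited). The gripper opens to 94 mm and grips with 3 to 60 N. Pads are 16 mm wide; open, the fingers measure 119 mm over their backs; the gripper's body (75 mm by 177 mm) begins 78 mm behind the grasp point.
Start: joints at [1.119, 0.276, 1.505, -0, 1.361, -0.121], TCP at [0.187, 0.544, 0.23] pointing down, gripper open.
Joint ranges: [-2.89, 2.89], [-0.75, 2.08], [0.22, 2.7], [-1.18, 4.32], [0.11, 2.71], [-2.7, 2.7]. Speed limits (rad/s): [2.57, 2.57, 3.14, 3.14, 3.14, 3.14].

INTERFACE

Orientations are given as a unit quaternion [w, x, y, z].
In Python, from plant import r, gripper_to, inverse_kinematics, vision, models, telemetry gives the robot as it stands. Calls block until the motion is done:
- r.move_to(position, orientation): joint-space move of the TCP to a pose.
- r.move_l(position, rot=None, vel=0.15, guard=None): straight line of the TCP; rot=None keeps the orientation; vel is the mean speed in m/s. With guard (N) it stops when the force on the tool has changed by that much, and returns True; else False.
- r.movej(angles): joint-space move.
- gripper_to(opening, f_grip=None): finger opening in m; f_grip is the grip in N (None keeps the last); returns when the fingers have stopped.
- r.hold(seconds).
- inverse_kinematics(position, orientation): joint angles nearest the present ones, or None.
- vision.snapshot(name): name is "scene" or "top" or "wrist"; returns the picture (400x640x3 uint8, red, green, blue); there is no depth.
- vision.get_calibration(name): a dict with "fx", "fy", "cx", "cy" (pixels), "position" and "orientation" of the camera in the world. Camera axes: x right, y down, z forward; pixel columns grow to the right and rows downward; lengths in m; the calibration is good to about 2 mm. A picture is of the moment at which its call begins: read the wrist's pose just before it. get_calibration takes no time and is no camera call; for the wrist camera it gives the pose at the moment of the call.
A pose or a line that the arm cannot do raises r.PlanningError and nothing moves.
- r.sign_off(): hands the job in, once; it reports no verdict.
Trained networks look in the newest picture that a camera, given by its name, has taken for a name from the list of things; names that differ only in an ending like _2 or _b are one class to them, and where a whole thing is asked for, a point or a joint stands for the part that bears it (a point fixed in the world has none). Each returns a list of dicts, best first, with "score" (0 to 1); they miss things now and then, are a little off and sometimes report something else, mostly with a low value. They report only what shows in the picture. A call takes as long as a camera call.
- models.boxes_of(thing, camera): "at" ([x, y, z] in m, in world coordinates, good to about 4 mm: the middle of the surface that is visible of it).
- models.regions_of(thing, camera): "pixels" (400x640 bool, what is visible of it).
- models.mark_of(thing, camera): "at" ([x, y, z] in m, in world coordinates, good to about 4 mm: a listed point, or the origin of a listed thing).
Readings, each from a call of its own:
- telemetry.current_t(): time.
- telemetry.current_joints(): joint angles.
- telemetry.current_dq(): joint speeds.
- telemetry.current_joint_efforts(): joint torques, N m.
- telemetry.current_ee_pos(): TCP position.
- telemetry.current_tool_rot(): TCP orientation.
- telemetry.current_wrist_force(): force on the tool from outside, world axes, zero at the start.
- telemetry.current_torque(): the same for the moment, N m.
- telemetry.current_opening(): finger opening in m.
Only numpy, scipy, OpenCV 4.12 (cv2) and the standard library are available. Lean on these libraries where they do the work, as an engineer would, in place of code of your own. Each camera call takes 0.05 s, during which the arm holds its last target.

## Working session

There is one attempt and no reset: what is moved stays moved. The work goes in short steps, each a Python script; the robot and the scene stay as the last script left them, time stands still between calls to the robot, and variables do not carry over. Pictures are saved under pics/ and viewed, and the job is handed in when it is done.

```bash
ls; mkdir -p pics; python3 - <<'E'
from plant import r, gripper_to, inverse_kinematics, vision, models, telemetry
import cv2
print(telemetry.current_t())
for n in ["scene","top"]:
    im=vision.snapshot(n); cv2.imwrite(f"pics/{n}0.png",im[:,:,::-1])
    c=vision.get_calibration(n); print(n,c)
    for t in ["turret_axis","tab_mid","tab_pointer","mark_triangle","mark_square","mark_round","shutter_top","lens_cell","dust_brush","lens_small","cleaner","loupe","swab_cup"]:
        o=models.mark_of(t,n); print(t,[(round(d["score"],2),[round(float(x),3) for x in d["at"]]) for d in o[:2]])
print(telemetry.current_t(), telemetry.current_tool_rot(), r.nose_length)
E
```

```text
pics
0.0
scene {'fx': 491.31288272258035, 'fy': 491.31288272258035, 'cx': 315.061143131918, 'cy': 193.11041635464346, 'position': array([1.28269241, 0.07249797, 1.37901054]), 'orientation': array([-0.16715401,  0.62413449,  0.73926059, -0.18976155])}
turret_axis [(0.62, [0.627, 0.126, 0.059])]
tab_mid [(0.88, [0.545, 0.11, 0.087])]
tab_pointer [(0.84, [0.506, 0.097, 0.063])]
mark_triangle [(0.59, [0.553, 0.028, 0.058])]
mark_square [(0.56, [0.576, 0.238, 0.06])]
mark_round [(0.56, [0.515, 0.179, 0.061])]
shutter_top [(0.66, [0.604, -0.346, 0.067])]
lens_cell [(0.75, [0.63, 0.125, 0.062]), (0.53, [0.648, -0.187, 0.0])]
dust_brush [(0.6, [0.35, 0.209, 0.003])]
lens_small [(0.48, [0.361, -0.174, -0.006]), (0.29, [0.72, -0.221, 0.001])]
cleaner [(0.6, [0.628, 0.359, -0.001])]
loupe [(0.61, [0.466, 0.384, 0.001]), (0.61, [0.36, -0.173, -0.005])]
swab_cup [(0.97, [0.42, -0.487, 0.004]), (0.32, [0.466, 0.38, -0.001])]
top {'fx': 361.2240423065947, 'fy': 361.2240423065947, 'cx': 319.82676782865497, 'cy': 193.94502399431352, 'position': array([ 0.42782381, -0.02693399,  0.95138296]), 'orientation': array([-0.04328581,  0.71151281, -0.69926602,  0.05387849])}
turret_axis [(0.66, [0.624, 0.127, 0.06]), (0.24, [0.644, -0.188, -0.003])]
tab_mid [(0.63, [0.545, 0.103, 0.082]), (0.46, [0.631, 0.368, -0.001])]
tab_pointer [(0.57, [0.51, 0.093, 0.059])]
mark_triangle [(0.57, [0.562, 0.023, 0.057])]
mark_square [(0.65, [0.573, 0.24, 0.062])]
mark_round [(0.49, [0.51, 0.175, 0.061])]
shutter_top [(0.72, [0.612, -0.342, 0.067])]
lens_cell [(0.85, [0.646, -0.185, -0.003])]
dust_brush [(0.73, [0.353, 0.21, 0.0])]
lens_small [(0.72, [0.36, -0.174, -0.004]), (0.63, [0.562, 0.026, 0.055])]
cleaner [(0.6, [0.629, 0.367, -0.002])]
loupe [(0.86, [0.467, 0.377, 0.004])]
swab_cup [(0.81, [0.42, -0.489, -0.001])]
1.4 [-1.55720476e-05  8.13879565e-01  5.81033607e-01  2.25285474e-05] 0.025
```

```bash
python3 - <<'E'
import cv2
im=cv2.imread("pics/top0.png"); cv2.imwrite("pics/topc.png",cv2.resize(im[20:200,170:410],None,fx=3,fy=3,interpolation=cv2.INTER_CUBIC))
E
```

```text
(no output)
```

View pics/top0.png

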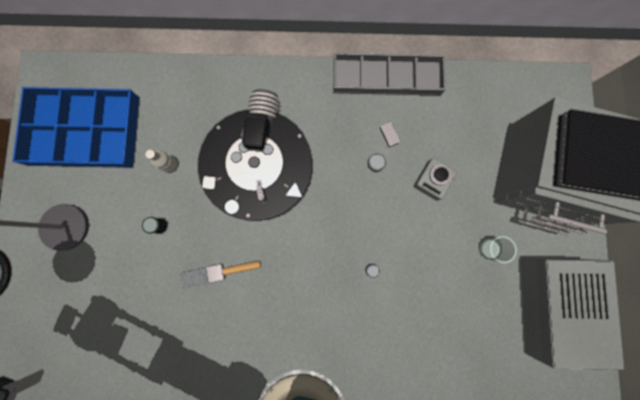

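View pics/scene0.png

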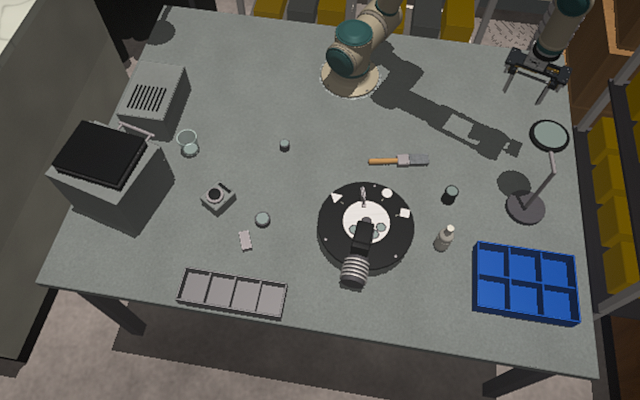

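View pics/topc.png

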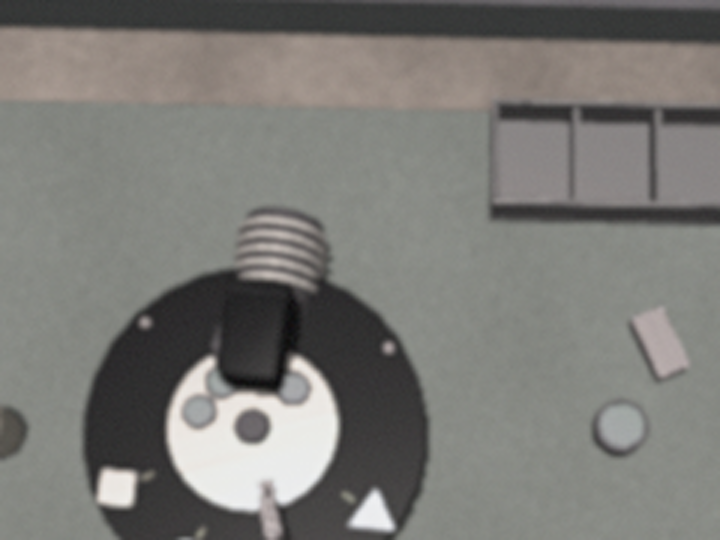

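The pictures agree with the networks. In the top view the triangle (pixel 293,190) lies to the right of the tab (262,190), which is anticlockwise from above, so the station is +0.698. The round marker (232,206) and the square one (209,182) are on the clockwise side. Next I'll fit the known pattern to both sets of points and move to a hover.

```bash
cat > h.py <<'E'
from plant import r, gripper_to, inverse_kinematics, vision, models, telemetry
import numpy as np, cv2
from scipy.optimize import least_squares
from scipy.spatial.transform import Rotation as R
def fit(obs, tabfree=False):
    # obs: list (name,x,y); params cx,cy,th0,(tab)
    off=dict(mark_triangle=(.123,.698),mark_square=(.123,-1.396),mark_round=(.123,-.698),tab_mid=(.085,None),tab_pointer=(.123,None),turret_axis=(0,0))
    def f(p):
        e=[]
        for n,x,y in obs:
            rr,a=off[n]; a=(p[3] if tabfree else 0) if a is None else a
            e+=[p[0]+rr*np.cos(p[2]+a)-x,p[1]+rr*np.sin(p[2]+a)-y]
        return e
    s=least_squares(f,[.625,.127,3.4]+([0.] if tabfree else []),loss='soft_l1',f_scale=.005)
    return s.x,np.array(f(s.x)).reshape(-1,2)
def quat(phi):  # tool z down, x along angle phi
    x=np.array([np.cos(phi),np.sin(phi),0]);z=np.array([0,0,-1.]);y=np.cross(z,x)
    q=R.from_matrix(np.c_[x,y,z]).as_quat(); return np.array([q[3],q[0],q[1],q[2]])
def look(cams,names):
    o=[]
    for c in cams:
        im=vision.snapshot(c)
        for n in names:
            d=models.mark_of(n,c)
            if d and d[0]["score"]>.4: o.append((n,*map(float,d[0]["at"][:2])))
    return o
E
python3 - <<'E'
from h import *
obs=[("turret_axis",.627,.126),("tab_mid",.545,.11),("tab_pointer",.506,.097),("mark_triangle",.553,.028),("mark_square",.576,.238),("mark_round",.515,.179),
("turret_axis",.624,.127),("tab_mid",.545,.103),("tab_pointer",.51,.093),("mark_triangle",.562,.023),("mark_square",.573,.24),("mark_round",.51,.175)]
for tf in (0,1):
    p,e=fit(obs,tf); print(p.round(4)); print((e*1000).round(1).tolist())
p,_=fit(obs)
c=p[:2];a=p[2]
u=np.array([np.cos(a),np.sin(a)]);t=np.array([-u[1],u[0]])
q=quat(a-np.pi)
print(q)
xy=c+.085*u-.034*t
r.move_to([*xy,.2],q); gripper_to(0.0)
print(telemetry.current_t(),telemetry.current_ee_pos(),telemetry.current_joints(),telemetry.current_opening())
im=vision.snapshot("wrist"); cv2.imwrite("pics/wrist1.png",im[:,:,::-1])
k=vision.get_calibration("wrist")
o=[]
for n in ["turret_axis","tab_mid","tab_pointer","mark_triangle","mark_round","mark_square"]:
    d=models.mark_of(n,"wrist"); print(n,[(round(x["score"],2),np.round(x["at"],4).tolist()) for x in d[:2]])
E
```

```text
[0.6263 0.1273 3.4112]
[[-0.7, 1.3], [-0.6, -5.4], [1.8, -2.5], [3.6, -2.0], [-2.6, 0.3], [-0.6, -0.7], [2.3, 0.3], [-0.6, 1.6], [-2.2, 1.5], [-5.4, 3.0], [0.4, -1.7], [4.4, 3.3]]
[ 0.6265  0.1271  3.4144 -0.0119]
[[-0.5, 1.1], [-0.6, -4.8], [1.6, -1.6], [4.0, -2.4], [-2.8, -0.0], [-0.6, -1.1], [2.5, 0.1], [-0.6, 2.2], [-2.4, 2.4], [-5.0, 2.6], [0.2, -2.0], [4.4, 2.9]]
[0.         0.99092662 0.13440398 0.        ]
4.7583 [0.53536463 0.13737827 0.20001544] [ 1.25285468e-01  2.61416250e-01  1.60317126e+00  9.81329084e-06
  1.27694107e+00 -1.44308020e-01] 0.00019069607861946626
turret_axis [(0.66, [0.6223, 0.1277, 0.0624])]
tab_mid [(0.59, [0.6262, 0.13, -0.0017]), (0.58, [0.5387, 0.1034, 0.0852])]
tab_pointer []
mark_triangle []
mark_round [(0.98, [0.5167, 0.1798, 0.0597])]
mark_square [(0.86, [0.5698, 0.2381, 0.0627])]
```

View pics/wrist1.png

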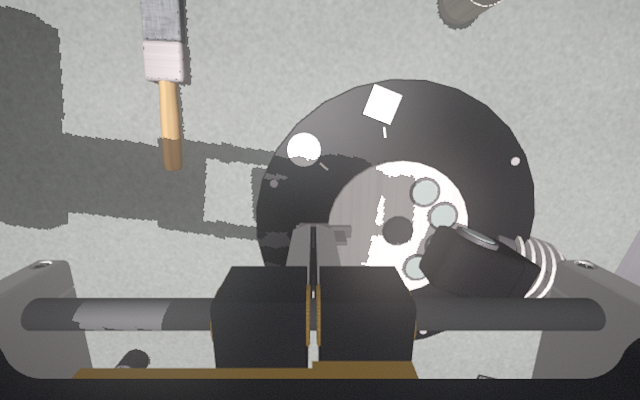

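The wrist view shows the cap at (397,231), the round marker at (303,149) and the square at (382,104). The tab sits just behind the fingers, at about (340,237). All of this agrees with the fit, so I'm going down beside the tab and pushing it along the arc with closed fingers.

```bash
python3 - <<'E'
from h import *
c=np.array([.6263,.1273]);a0=3.4125
def pose(th,off=.014,rad=.085):
    a=a0+th;u=np.array([np.cos(a),np.sin(a)]);t=np.array([-u[1],u[0]])
    return c+rad*u-off*t, quat(a-np.pi), t
xy,q,t=pose(0,.034)
print("down",r.move_l([*xy,.105],q,vel=.12,guard=8))
print(telemetry.current_ee_pos().round(4),telemetry.current_wrist_force().round(2))
g=False
for th in [-.12,0,.1,.2,.3,.4,.5,.6,.66]:
    xy,q,t=pose(th)
    g=r.move_l([*xy,.105],q,vel=.06,guard=20)
    f=telemetry.current_wrist_force(); print(th,g,telemetry.current_ee_pos().round(4),f.round(2),"tan",round(float(f[:2]@t),2))
    if g: break
r.hold(.2)
print(telemetry.current_wrist_force().round(2),telemetry.current_t())
im=vision.snapshot("top"); cv2.imwrite("pics/top2.png",cv2.resize(im[90:240,170:370],None,fx=4,fy=4)[:,:,::-1])
E
```

```text
down False
[0.5359 0.1374 0.1056] [ 0.07 -0.13  0.44]
-0.12 False [0.5407 0.1284 0.1058] [-0.62  0.43 -0.06] tan -0.52
0 False [0.5406 0.1183 0.1053] [ 0.87 -0.08  1.13] tan 0.31
0.1 False [0.5418 0.1102 0.1052] [-0.75  0.98  2.5 ] tan -1.19
0.2 False [0.5441 0.1016 0.105 ] [-0.51  1.31  1.12] tan -1.39
0.3 False [0.5474 0.093  0.1049] [ 0.52 -0.07  0.25] tan 0.34
0.4 False [0.551  0.0854 0.1049] [ 0.13  0.21 -0.78] tan -0.08
0.5 False [0.5555 0.0783 0.1049] [-0.35 -1.18 -0.15] tan 0.6
0.6 False [0.5606 0.0716 0.105 ] [-0.12  0.58  0.51] tan -0.47
0.66 False [0.5641 0.0678 0.105 ] [-0.1  -0.25  0.49] tan 0.07
[-0.69 -0.77  0.23] 8.8917
```

View pics/top2.png

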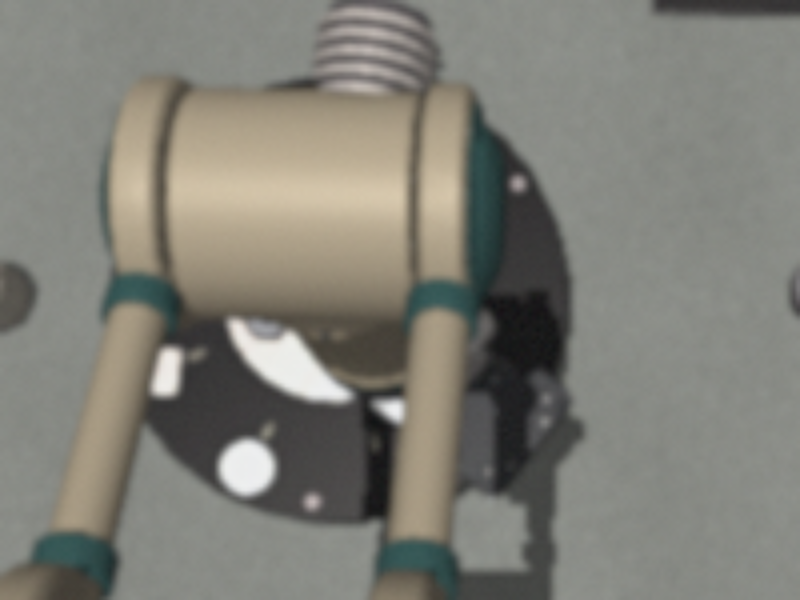

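The arm hides the tab in this view. I'll back off, lift, go to a hover over the button and then check the turret.

```bash
python3 - <<'E'
from h import *
c=np.array([.6263,.1273]);a=3.4125+.66
u=np.array([np.cos(a),np.sin(a)]);t=np.array([-u[1],u[0]])
xy=c+.085*u-.032*t
r.move_l([*xy,.105],None,vel=.1); r.move_l([*xy,.2],None,vel=.2)
r.move_to([.608,-.344,.2],quat(-.5))
names=["turret_axis","tab_mid","tab_pointer","mark_triangle","mark_square","mark_round"]
obs=look(["top","scene"],names)
for n,x,y in obs: print(n,round(x,4),round(y,4))
p,e=fit(obs,True); print(p.round(4))
for cam in ("top","scene"):
    im=vision.snapshot(cam)
    s=im[90:240,170:370] if cam=="top" else im[160:310,290:440]
    cv2.imwrite(f"pics/{cam}3.png",cv2.resize(s,None,fx=4,fy=4,interpolation=cv2.INTER_CUBIC)[:,:,::-1])
    d=models.mark_of("shutter_top",cam); print([(round(x["score"],2),np.round(x["at"],4).tolist()) for x in d[:2]])
im=vision.snapshot("wrist"); cv2.imwrite("pics/wrist3.png",im[:,:,::-1])
d=models.mark_of("shutter_top","wrist"); print([(round(x["score"],2),np.round(x["at"],4).tolist()) for x in d[:2]])
print(telemetry.current_t(),telemetry.current_wrist_force().round(2))
E
```

```text
turret_axis 0.6249 0.1286
tab_mid 0.5765 0.0564
tab_pointer 0.5576 0.0252
mark_triangle 0.5631 0.0244
mark_square 0.5766 0.2401
mark_round 0.5108 0.1767
turret_axis 0.6272 0.1279
tab_mid 0.5797 0.0581
tab_pointer 0.5538 0.0272
mark_triangle 0.6241 0.1256
mark_square 0.5548 0.0272
mark_round 0.5196 0.1789
[0.6276 0.1286 3.4514 0.6519]
[(0.61, [0.6105, -0.3432, 0.0658]), (0.25, [0.574, 0.2407, 0.0618])]
[(0.45, [0.6075, -0.343, 0.0669])]
[(0.64, [0.6056, -0.3411, 0.069])]
12.4667 [0.02 0.28 1.06]
```

View pics/top3.png

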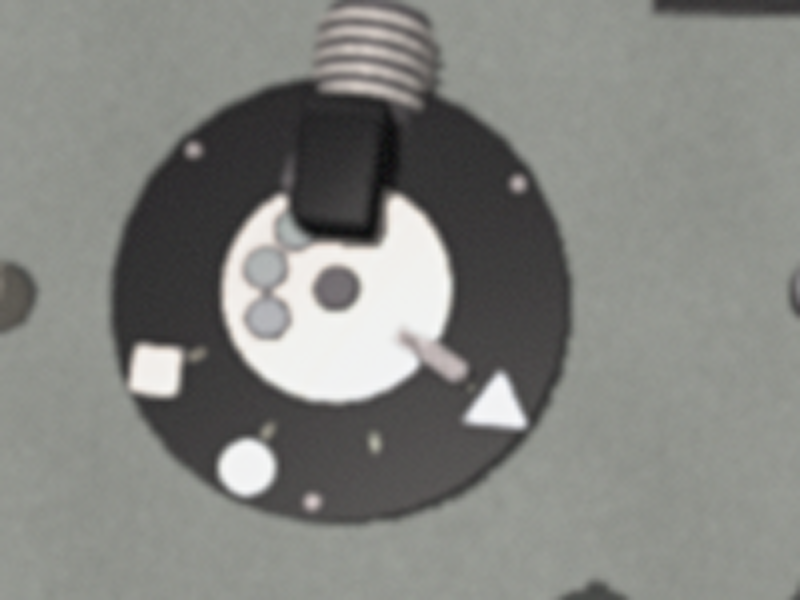

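View pics/scene3.png

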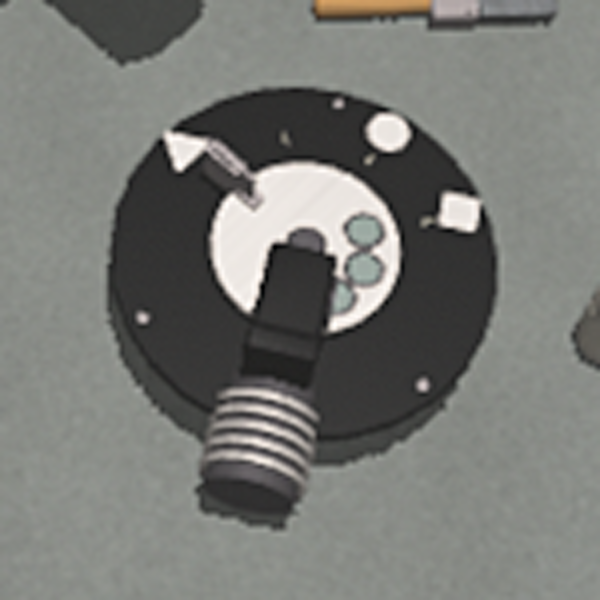

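View pics/wrist3.png

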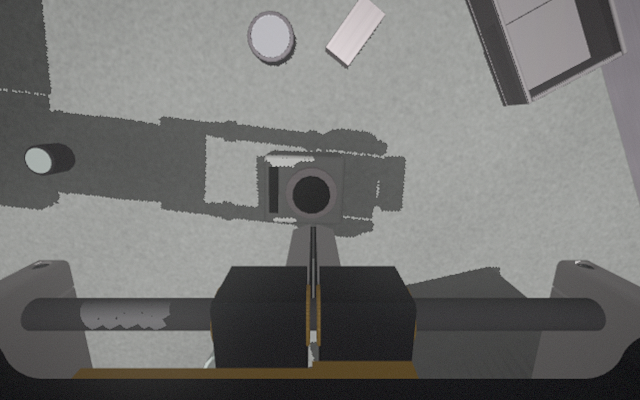

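Both views show the tab, about (435,355) in the top crop, pointing at the triangle, about (498,403). The pointer readings (0.556,0.026) match the station predicted by the fit (0.557,0.026) to within 2 mm. I'll check the button centre from the wrist pixel (312,195) and press.

```bash
python3 - <<'E'
from h import *
k=vision.get_calibration("wrist")
q=k["orientation"]; M=R.from_quat([q[1],q[2],q[3],q[0]]).as_matrix()
d=M@np.array([(312-k["cx"])/k["fx"],(195-k["cy"])/k["fy"],1]); P=k["position"]
b=P+d*(.067-P[2])/d[2]; print("pixel",b)
xy=np.mean([[.6105,-.3432],[.6075,-.343],[.6056,-.3411],b[:2]],0); print(xy)
assert np.linalg.norm(b[:2]-xy)<.006
q0=quat(-.5)
r.move_l([*xy,.105],q0,vel=.15)
f0=telemetry.current_wrist_force()
g=r.move_l([*xy,.080],q0,vel=.025,guard=12)
print(g,telemetry.current_ee_pos().round(4),(telemetry.current_wrist_force()-f0).round(2))
r.hold(.3)
print(telemetry.current_ee_pos().round(4),(telemetry.current_wrist_force()-f0).round(2))
vision_t=telemetry.current_t()
r.move_l([*xy,.15],q0,vel=.08)
print(telemetry.current_ee_pos().round(4),(telemetry.current_wrist_force()-f0).round(2),telemetry.current_t())
E
```

```text
pixel [ 0.6087444  -0.34246685  0.067     ]
[ 0.6080861  -0.34244171]
True [ 0.6081 -0.3425  0.0864] [-0.87  0.02  6.2 ]
[ 0.6081 -0.3425  0.0863] [-1.98  1.78  6.65]
[ 0.6077 -0.3422  0.1494] [-0.6  -0.41  0.69] 15.2667
```

The guard tripped on 12 N with the fingertips at z = 0.061, which is exactly 6 mm below the rest height. The spring alone gives only 5 N, so the button reached its stop. I'll move clear and do a final check.

```bash
python3 - <<'E'
from h import *
r.move_l([.5,-.30,.28],None,vel=.2)
for cam in ("top","scene"):
    im=vision.snapshot(cam); cv2.imwrite(f"pics/{cam}4.png",im[:,:,::-1])
    for n in ["tab_pointer","shutter_top","lens_cell","lens_small","cleaner","loupe","dust_brush","gauge_block","swab_cup"]:
        d=models.mark_of(n,cam); print(cam,n,[(round(x["score"],2),np.round(x["at"],3).tolist()) for x in d[:1]])
print(telemetry.current_t(),telemetry.current_wrist_force().round(2))
E
```

```text
top tab_pointer [(0.67, [0.555, 0.026, 0.058])]
top shutter_top [(0.66, [0.611, -0.342, 0.065])]
top lens_cell [(0.7, [0.645, -0.187, -0.006])]
top lens_small [(0.54, [0.363, -0.174, -0.002])]
top cleaner [(0.72, [0.631, 0.368, 0.0])]
top loupe [(0.91, [0.463, 0.376, 0.003])]
top dust_brush [(0.73, [0.353, 0.206, -0.004])]
top gauge_block [(0.52, [0.719, -0.221, 0.001])]
top swab_cup [(0.59, [0.419, -0.487, 0.002])]
scene tab_pointer [(0.57, [0.553, 0.029, 0.06])]
scene shutter_top [(0.65, [0.606, -0.346, 0.066])]
scene lens_cell [(0.57, [0.648, -0.19, 0.002])]
scene lens_small [(0.61, [0.362, -0.175, -0.006])]
scene cleaner [(0.91, [0.626, 0.36, -0.002])]
scene loupe [(0.8, [0.467, 0.382, 0.0])]
scene dust_brush [(0.72, [0.465, 0.379, 0.002])]
scene gauge_block [(0.56, [0.722, -0.222, 0.001])]
scene swab_cup []
17.2917 [ 0.38  0.75 -0.46]
```

View pics/scene4.png

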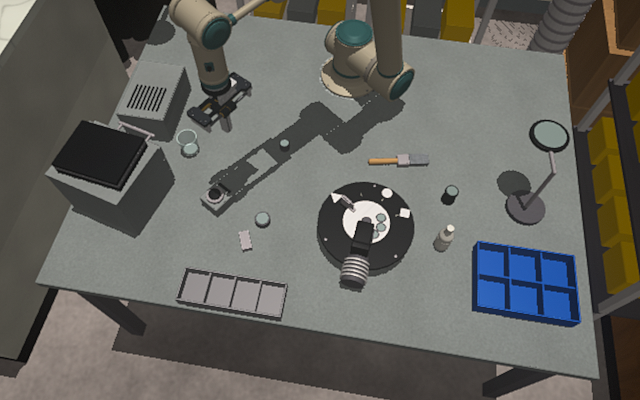

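The tab (348,205) points at the triangle (337,198), the button is back up, the loose things are where they stood, and the arm is clear. Handing in.

```bash
python3 - <<'E'
from h import *
r.sign_off()
E
```

```text
the job is handed in; nothing more can be done
```

The turret tab is set at the triangular marker, the shutter button was pressed once after that, and the job was handed in about 17 s into the 58 s limit. I pushed the tab anticlockwise with closed fingertips, without pinching, through one station to +0.698 rad.

**Turret:** in the last pictures the point the tab aims at read (0.555, 0.026) from the top camera and (0.553, 0.029) from the scene camera. The station should be at (0.557, 0.026), so that is 2 to 5 mm off, about the networks' usual error. I did not feel the click in the force reading; that the tab is home rests on the pictures.

**Button:** the press stopped on its 12 N guard with the fingertips at z ≈ 0.061, which is about 5.7 to 6 mm of travel. I read about 6.5 N while holding, with around 1 N of noise. The force and the depth together say it reached its stop, but I had no direct reading of the button joint. It read 65 to 66 mm high afterwards, against 67 mm at rest, so it came back up.

**Loose things:** all were within measurement noise of where they started. Three checks did not come out cleanly:
- The scene camera's last dust brush reading was actually the loupe.
- The scene camera did not report the swab cup. The top camera placed both the brush and the cup where they had been.
- The gauge block had no reading at the start; it still stands where it did in the pictures.

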